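# Settle the exhaust tips in their box and close the lid

## Task

Close up the box of small exhaust tips. One tip lies across the top of the others and keeps the lid off, and another has strayed into the free space so that there is no room beside it: make room and lay the top one down next to the others, so that all four lie on the floor of the box, and only then set the lid fully home on the rim, square and level. Don't drop the tips or the lid, and leave everything else on the bench where it is.

Things in the scene. Friction and masses are not known exactly. Their poses are not given: they have to be found in the camera images.
- box: Open parts box of folded sheet steel, fixed to the bench, 156 (its x) by 260 mm (its y) outside, 64 mm high; walls and floor 3 mm thick (inside 150 x 254, 61 deep). Origin at the centre of its underside, z up. The tips lie in it along the box's x, side by side across its y, their tops then 11 mm below the rim; four need 200 of the 254 mm.
- box_floor (a point): Centre of the box's inner floor, 3 mm above the box's origin, axes as the box's.
- box_rim (a point): Centre of the box's mouth, in the plane of the rim, 64 mm above the box's origin, axes as the box's.
- lid_grip (a point): Centre of the grab bar on the lid; axes as the lid's. The bar runs along the lid's y: 116 mm long, 16 wide, 12 thick, on two posts at y = +-50 mm, 34 mm above the lid's flat top. Grip it across its width. The lid is a sheet-steel pan, 0.45 kg, about 175 (x) by 280 mm (y) over its skirt, lying right way up on the bench.
- lid_seat (a point): Centre of the underside of the lid's flat plate, 36.5 mm below lid_grip, axes as the lid's. It rests on the box's rim when the lid is home; the skirt reaches 14 mm lower, outside the box, with 3 mm of play all round at the plate and about 6 mm at its flared lower edge. The lid fits either way round (half a turn).
- tip_a: Small stainless exhaust tip lying on its side, 116 mm long, 0.24 kg: barrel 50 mm across, 84 mm long, then a neck 40 mm across. Origin on its axis at mid barrel; x points along the tube to the neck (mouth at x = -42, neck end at +74 mm). Rolls about x. This one lies on the box floor against the wall at the box's +y side, neck to the box's -x.
- tip_b: Small stainless exhaust tip lying on its side, 116 mm long, 0.24 kg: barrel 50 mm across, 84 mm long, then a neck 40 mm across. Origin on its axis at mid barrel; x points along the tube to the neck (mouth at x = -42, neck end at +74 mm). Rolls about x. This one lies on the box floor next to tip_a, neck to the box's +x.
- tip_c: Small stainless exhaust tip lying on its side, 116 mm long, 0.24 kg: barrel 50 mm across, 84 mm long, then a neck 40 mm across. Origin on its axis at mid barrel; x points along the tube to the neck (mouth at x = -42, neck end at +74 mm). Rolls about x. This one lies crosswise on top of tip_a and tip_b, above the rim, neck to the box's -y.
- tip_d: Small stainless exhaust tip lying on its side, 116 mm long, 0.24 kg: barrel 50 mm across, 84 mm long, then a neck 40 mm across. Origin on its axis at mid barrel; x points along the tube to the neck (mouth at x = -42, neck end at +74 mm). Rolls about x. This one lies on the box floor, stray, between tip_b and the -y wall; pushed against tip_b it frees 100 mm.
- big_tip1: Bystander: large stainless exhaust tip, 89 mm across and about 125 mm tall, standing on its neck; origin at its foot.
- big_tip2: Bystander: another large standing exhaust tip like big_tip1.
- big_tip3: Bystander: another large standing exhaust tip like big_tip1.
- mallet: Bystander: orange dead-blow mallet lying on its side, 290 mm long, 56 mm high; origin under its head.
- wire_brush: Bystander: wooden wire brush, 250 mm long, 30 mm high; origin under its middle.
- weld_magnet: Bystander: flat welding magnet block, 95 x 60 x 18 mm; origin under its middle.
- vband: Bystander: V-band flange ring, 90 mm across, 16 mm high; origin under its middle.
- square: Bystander: steel combination square, 300 mm rule with a 55 x 110 mm head, 23 mm high; origin under the middle of the rule.
- lid: The lid itself (see lid_grip and lid_seat); origin at its middle, level with the lower edge of its skirt, 50.5 mm below lid_grip; the lid's flat top is 16.5 mm above it.
Not all that is in view belongs to the job. What is shaped like the tip_c but green, red or yellow is not meant.

How it is judged:
By the outcome, as a careful person would: the job done as asked, in the order asked, and still so for the second after the job is handed in, with the robot touching nothing.
It also fails if it takes over 69 s, if anything falls off the work surface, if the arm or the gripper's body presses on something with over 40 N, if the wrist force passes 120 N, or if a joint passes its speed limit or range.

## Robot

A 7-joint arm with a two-finger parallel gripper is mounted at the origin on the work surface. World frame = base frame: x ahead of the robot, y to its left, z up, the work surface at z = 0. Lengths are in m, angles in rad, forces in N, time in s.
With the tool pointing down it reaches from about 0.35 to 0.9 m from the base axis. Payload 8.1 kg.
Tool frame: the origin (TCP) lies midway between the tips of the shut fingers; the grasp point (between the pads) lies behind it (arm.tcp_to_grasp is the z of the grasp point in the tool frame, in m); z points along the fingers, y is the line along which they close (so a half turn about z gives the same grasp; the last joint's range is limited). The gripper opens to 92 mm and grips with 3 to 60 N. Pads are 19 mm wide; open, the fingers measure 130 mm over their backs; the gripper's body (75 mm by 190 mm) begins 47 mm behind the grasp point.
Start: joints at [1.154, 0.434, 0.025, 1.573, -0.012, 1.134, -0.075], TCP at [0.193, -0.595, 0.195] pointing down, gripper open.
Joint ranges: [-2.62, 2.62], [-0.44, 2.09], [-1.27, 1.32], [0.08, 2.57], [-1.32, 4.46], [0.12, 2], [-2.74, 2.74]. Speed limits (rad/s): [2.22, 2.22, 3.01, 3.01, 3.14, 3.14, 3.14].

## Interface

Orientations are given as a rotation vector (axis times angle).
In Python, from cell import readout, vision, arm gives the robot as it stands.
- The arm moves only by the tool carry_out, never from a script. Its argument "increments" is one flat list of numbers, 6 for each row, row after row: the shift along the world's x, y, z in mm, then the turn, a rotation vector about the world's x, y, z in rad. In form: [tx, ty, tz, wx, wy, wz, tx, ty, tz, wx, wy, wz, ...]. A call has 1 to 20 rows; each row shifts and turns the commanded pose from where the row before left it; what a row does not reach is not made up. A row lasts 1/8 s, in which the tool goes at most 62.5 mm and 10.7 degrees, less where a joint would pass 70% of its speed; a pose out of reach is approached as far as the arm can. A call with a gripper value outside its range is refused whole. "grip" is the closure, from 0 (fully open) to 1 (shut), set as the call begins (left out, the last holds). The fingers move at their own pace and stop on an object; "newtons" is the grip in N (left out, the last holds). Time passes only in rows, so rows that do not move let the fingers close. It gives the time, the measured TCP pose, the force, the opening and the grip force at its end, in the units of the state.
- readout.observe(): the state, without advancing time (a new reading comes with each control period).
- vision.get_image(name): name is "scene" or "side" or "wrist"; returns the picture (420x560x3 uint8, red, green, blue); there is no depth.
- vision.calibration(name): a dict with "fov_y" (degrees; the focal length in pixels is half the picture's height over the tangent of half this angle, whatever the lens; pixels are square), "cx", "cy" (the principal point, pixels), "pose" (4x4, takes a point from camera to world coordinates). Camera axes: x right, y up, looking along -z (the intrinsics and any distortion apply to the point x, -y, -z); pixel columns grow to the right and rows downward; lengths in m; the calibration is good to about 2 mm. A picture is of the moment at which its call begins: read the wrist's pose just before it. calibration takes no time and is no camera call; for the wrist camera it gives the pose at the moment of the call.
- arm.sign_off(): hands the job in; it is judged then, once.
The state is a dict: "clock": time; "joints": joint angles; "dq": joint speeds; "joint_efforts": joint torques, N m; "position": TCP position; "ee_rot": TCP orientation; "force": force on the tool from outside, world axes, zero at the start; "ft_torque": the same for the moment, N m; "width": opening from 0.0 (shut) to 1.0 (fully open); "gripper_force": force on a finger pad.
Only numpy, scipy, OpenCV 4.12 (cv2) and the standard library are available. Lean on these libraries where they do the work, as an engineer would, in place of code of your own. Each camera call takes 0.05 s, during which the arm holds its last target. There are 200 camera calls.

## Working session

There is one attempt and no reset: what is moved stays moved. The work goes in short steps, Python scripts to look and compute and a tool call to move; the robot and the scene stay as the last step left them, time stands still between calls to the robot, and variables do not carry over. Pictures are saved under pics/ and viewed, at most 10 in all, crops included, and the job is handed in when it is done.

Besides the shell and the picture viewer there is one more tool, called as name(argument=value, ...) on one line, values as JSON. carry_out: Moves the arm, as the interface text tells. Its arguments: {"type":"object","properties":{"increments":{"type":"array","items":{"type":"number"}},"grip":{"type":"number"},"newtons":{"type":"number"}},"required":["increments"]}

```bash
ls; mkdir -p pics
python3 - <<'E'
from cell import readout, vision, arm
import cv2
s=readout.observe();print(s, arm.tcp_to_grasp)
for n in("scene","side","wrist"):
    im=vision.get_image(n);cv2.imwrite(f"pics/{n}0.png",im[:,:,::-1]);c=vision.calibration(n);print(n,c)
E
```

```text
pics
{'clock': 0.0, 'joints': array([ 1.15442415,  0.43521061,  0.02499259,  1.57406202, -0.01159887,
        1.13403163, -0.07509184]), 'dq': array([ 0.00030148,  0.00168068,  0.00023009,  0.00189604, -0.00037066,
        0.00043926, -0.00111933]), 'joint_efforts': array([ 1.03710521e-03, -6.67850518e+01,  9.85643081e-01, -3.14460683e+01,
       -6.03769999e-02,  4.26385424e-02,  1.36416920e-04]), 'position': array([ 0.19266496, -0.59398101,  0.19456651]), 'ee_rot': array([-3.10153084e+00, -4.90493964e-01,  6.16762212e-04]), 'force': array([0.15087014, 0.83863978, 0.66859387]), 'ft_torque': array([ 0.01864689, -0.05099868, -0.03410075]), 'gripper_force': 0.0, 'width': 1.002970844573651} -0.0188
scene {'fov_y': 47.955126665979016, 'cx': 275.5036624836918, 'cy': 206.0944084548984, 'pose': array([[-0.75203539, -0.4709608 ,  0.46112764,  1.16165606],
       [ 0.65899293, -0.52335958,  0.5402065 ,  0.82265326],
       [-0.01308052,  0.71013426,  0.70394476,  1.1078563 ],
       [ 0.        ,  0.        ,  0.        ,  1.        ]])}
side {'fov_y': 48.54308058518773, 'cx': 281.94370406028327, 'cy': 205.45361243099634, 'pose': array([[ 0.67350667,  0.49453275, -0.54938705, -0.42390858],
       [-0.73893194,  0.46974082, -0.48303535, -0.82016785],
       [ 0.01919272,  0.73128717,  0.68179961,  1.23573238],
       [ 0.        ,  0.        ,  0.        ,  1.        ]])}
wrist {'fov_y': 60.43408159730359, 'cx': 278.70271771453747, 'cy': 211.86589185302591, 'pose': array([[ 3.08557176e-01,  9.20498430e-01,  2.39739669e-01,
         2.55973558e-01],
       [-9.51205709e-01,  2.98704624e-01,  7.73514461e-02,
        -5.73757797e-01],
       [-4.09463059e-04, -2.51909086e-01,  9.67750818e-01,
         3.83390136e-01],
       [ 0.00000000e+00,  0.00000000e+00,  0.00000000e+00,
         1.00000000e+00]])}
```

View pics/scene0.png

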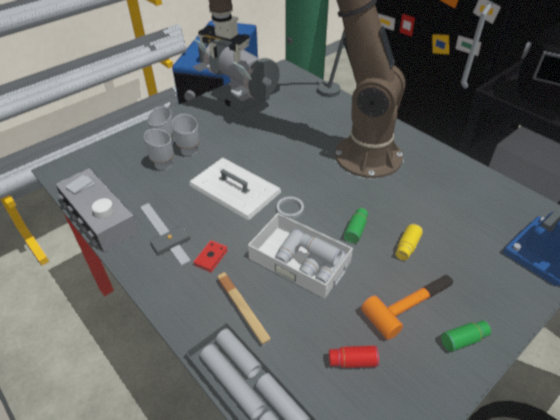

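View pics/side0.png

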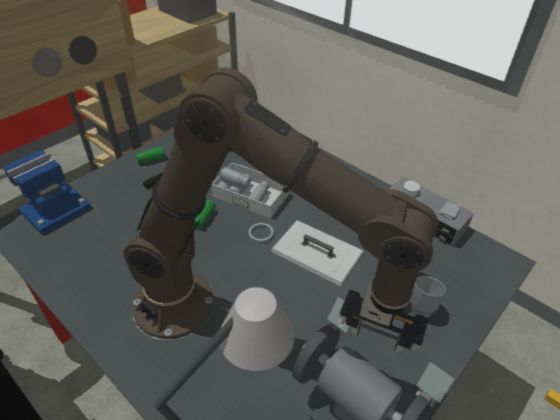

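Scene: the box is at about (300,253), with the grey tips in it, and the lid is at (235,187). Lookalikes for tip_c are green (356,225), yellow (409,241), green (466,335) and red (354,357). The grey one lying across the others in the box is the one I want. I'll check it in a close crop.

Run:
```python
import cv2
a=cv2.imread("pics/scene0.png")
cv2.imwrite("pics/crop0.png",cv2.resize(a[150:300,180:360],(720,600),interpolation=cv2.INTER_CUBIC))
```

```text
(no output)
```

View pics/crop0.png

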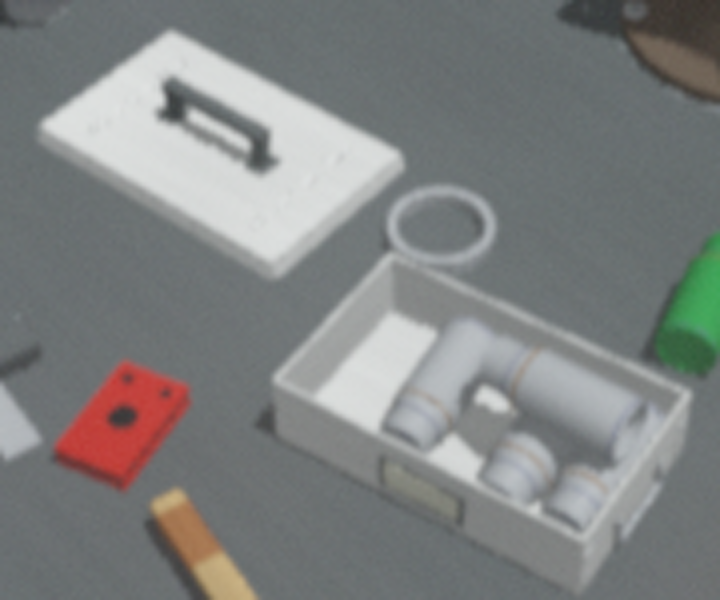

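```bash
cat > h.py <<'E'
import numpy as np, cv2
from cell import readout, vision, arm
def cam(n):
    c=vision.calibration(n); f=210/np.tan(np.radians(c['fov_y']/2)); return c['pose'],f,c['cx'],c['cy']
def proj(C,p):
    T,f,cx,cy=C; q=(np.asarray(p,float)-T[:3,3])@T[:3,:3]
    return np.stack([cx-f*q[...,0]/q[...,2], cy+f*q[...,1]/q[...,2]],-1)
def back(C,uv,z):
    T,f,cx,cy=C; uv=np.asarray(uv,float)
    d=np.stack([(uv[...,0]-cx)/f,-(uv[...,1]-cy)/f,-np.ones(uv.shape[:-1])],-1)@T[:3,:3].T
    return T[:3,3]+d*((z-T[2,3])/d[...,2])[...,None]
E
python3 - <<'E'
from h import *
np.set_printoptions(precision=4,suppress=True)
C=cam("scene")
k=lambda L:np.array(L)/4+[180,150]
print(proj(C,[[0,0,0],[0.193,-.595,.195]]))
b=back(C,k([(393,258),(690,395),(583,545),(275,380)]),.064);print(b,b.mean(0));print(np.linalg.norm(np.roll(b,-1,0)-b,axis=1))
l=back(C,k([(172,32),(404,155),(275,265),(40,128)]),.0165);print(l,l.mean(0));print(np.linalg.norm(np.roll(l,-1,0)-l,axis=1))
for q in (b,l):
  e=q[1]-q[0]+q[2]-q[3];print(np.degrees(np.arctan2(e[1],e[0])))
g=back(C,k([(172,88),(265,135)]),.0565);print(g,g.mean(0))
E
```

```text
[[368.3233 154.8759]
 [226.1723  66.1346]]
[[0.4958 0.055  0.064 ]
 [0.4282 0.3003 0.064 ]
 [0.5787 0.3408 0.064 ]
 [0.6413 0.0903 0.064 ]] [0.536  0.1966 0.064 ]
[0.2544 0.1559 0.2582 0.1497]
[[ 0.4248 -0.3322  0.0165]
 [ 0.3775 -0.0655  0.0165]
 [ 0.5413 -0.0375  0.0165]
 [ 0.5892 -0.303   0.0165]] [ 0.4832 -0.1845  0.0165]
[0.2708 0.1662 0.2698 0.167 ]
104.71788387206219
100.1454095141149
[[ 0.4973 -0.2288  0.0565]
 [ 0.4757 -0.1286  0.0565]] [ 0.4865 -0.1787  0.0565]
```

Crop: tip_c is the grey tip lying on top, at crop (490–635, 345–450), with its neck to the upper left (box -y). tip_d is at (440,385), and the ends of b and a show at (520,465) and (580,495). Box centre is about (0.536, 0.197) with its y axis at 104.7°. The lid is about (0.485, -0.18) with its y axis at 100–102°. Next I'll move the wrist camera over the box.

carry_out(increments=[0, 0, 50, 0, 0, 0, 0, 0, 55, 0, 0, 0, 18.4, 46.4, 0, 0, 0, 0.084, 18.4, 46.4, 0, 0, 0, 0.084, 18.4, 46.4, 0, 0, 0, 0.084, 18.4, 46.4, 0, 0, 0, 0.084, 18.4, 46.4, 0, 0, 0, 0.084, 18.4, 46.4, 0, 0, 0, 0.084, 18.4, 46.4, 0, 0, 0, 0.084, 18.4, 46.4, 0, 0, 0, 0.084, 18.4, 46.4, 0, 0, 0, 0.084, 18.4, 46.4, 0, 0, 0, 0.084, 18.4, 46.4, 0, 0, 0, 0.084, 18.4, 46.4, 0, 0, 0, 0.084, 18.4, 46.4, 0, 0, 0, 0.084, 18.4, 46.4, 0, 0, 0, 0.084, 18.4, 46.4, 0, 0, 0, 0.084, 18.4, 46.4, 0, 0, 0, 0.084, 18.4, 46.4, 0, 0, 0, 0.084, 18.4, 46.4, 0, 0, 0, 0.084])

```text
clock: 2.65
position: [0.5246, 0.2419, 0.3]
ee_rot: [1.918, 2.488, -0.001]
force: [0.6, -0.3, 0.1]
width: 1.001
gripper_force: 0.0
```

carry_out(increments=[0, 0, 0, 0, 0, 0, 0, 0, 0, 0, 0, 0, 0, 0, 0, 0, 0, 0], grip=1)

```text
clock: 3.02
position: [0.5242, 0.2393, 0.3004]
ee_rot: [1.923, 2.483, -0.001]
force: [-0.0, -0.4, -0.2]
width: 0.721
gripper_force: 0.0
```

Run:
```python
from h import *
np.set_printoptions(precision=4,suppress=True)
s=readout.observe();print(s['clock'],s['position'],s['ee_rot'],s['joints'],s['width'])
C=cam("wrist");im=vision.get_image("wrist");cv2.imwrite("pics/w1.png",im[:,:,::-1]);np.savez("w1.npz",T=C[0],k=C[1:])
```

```text
3.025 [0.5242 0.2393 0.3004] [ 1.9229  2.4833 -0.0009] [ 0.0235  0.3931 -0.7827  1.4815  0.2796  1.382  -0.5205] 0.7205515238865752
```

View pics/w1.png

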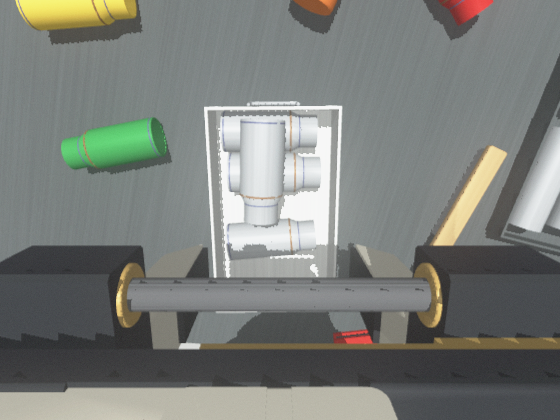

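Wrist view: the box rim's top corners are (206,108) and (341,106). tip_c's barrel runs from about (263,120) to (262,197) and its neck ends at about (262,222). tip_d runs from (228,240) to (315,234), slightly skewed. tip_a is at (270,132) and tip_b at (275,173).

Run:
```python
from h import *
np.set_printoptions(precision=4,suppress=True)
z=np.load("w1.npz");C=(z['T'],*z['k']);a=np.radians(104.7)
cor=back(C,[(206,108),(341,106)],.064);e=cor[0]-cor[1]; print("rim",cor,np.linalg.norm(e),np.degrees(np.arctan2(-e[1],-e[0])))
S=cam("scene")
def box(p,c=np.array([.536,.1966]),a=a):
    d=p[...,:2]-c; return np.stack([d@[np.sin(a),-np.cos(a)],d@[np.cos(a),np.sin(a)]],-1)*1000
print(box(cor))
for n,uv,zz in [("c barrel L/R",[(242,160),(284,160)],.078),("c mouth/neckend",[(263,120),(262,223)],.085),("d top/bot mouth",[(232,222),(232,258)],.028),("d neck",[(310,220),(310,249)],.028),("d ends",[(228,240),(315,235)],.03),("b",[(235,153),(235,192)],.028),("b ends",[(229,173),(320,173)],.03),("a",[(228,117),(228,150)],.028)]:
    p=back(C,uv,zz);print(n,p[:,:2].ravel(),box(p).ravel())
print(proj(S,[[.5,.0,0]]),proj(C,[[.536,.1966,.064]]))
```

```text
rim [[0.4243 0.2937 0.064 ]
 [0.5717 0.3341 0.064 ]] 0.15285742853539636 15.307766375284725
[[-83.4021 122.2853]
 [ 69.4467 123.9067]]
c barrel L/R [0.4779 0.2486 0.5241 0.2606] [-42.9758  65.0661   4.7183  64.8815]
c mouth/neckend [0.4907 0.2975 0.5175 0.184 ] [-18.1978 109.0514 -21.0883  -7.5406]
d top/bot mouth [0.4802 0.1583 0.4914 0.1082] [-63.7309 -22.9046 -65.6137 -74.2133]
d neck [0.58   0.1869 0.5912 0.1474] [ 40.1151 -20.5673  40.8728 -61.5855]
d ends [0.4806 0.133  0.5919 0.1689] [-69.7611 -47.4944  47.0174 -40.9232]
b [0.464  0.2482 0.4751 0.199 ] [-56.5866  68.1828 -58.3284  17.8027]
b ends [0.4623 0.2218 0.5751 0.2509] [-64.9037  43.0284  51.5823  42.57  ]
a [0.4459 0.2891 0.4546 0.2496] [-63.7125 112.334  -65.3075  71.9781]
[[266.2286 219.8542]] [[279.9423 212.092 ]]
```

carry_out(increments=[4.7, -36.6, -20, 0.036, 0.01, 0, 4.7, -36.6, -20, 0.036, 0.01, 0, 4.7, -36.6, -20, 0.036, 0.01, 0, 4.6, -36.6, -20, 0.036, 0.01, 0, 0, 0, -40, 0, 0, 0, 0, 0, -40, 0, 0, 0, 0, 0, -40, 0, 0, 0, 0, 0, -24, 0, 0, 0, 0, 0, 0, 0, 0, 0, 0, 0, 0, 0, 0, 0, 0, 0, 0, 0, 0, 0])

```text
clock: 4.45
position: [0.5437, 0.0943, 0.0777]
ee_rot: [-1.847, -2.39, -0.138]
force: [-0.3, 0.7, 0.1]
width: 0.001
gripper_force: 0.0
```

Run:
```python
from h import *
C=cam("wrist");im=vision.get_image("wrist");np.savez("w2.npz",T=C[0],k=C[1:])
s=vision.get_image("scene")
cv2.imwrite("pics/m2.png",np.hstack([cv2.resize(im,(400,300)),cv2.resize(s[190:310,230:390],(400,300),interpolation=cv2.INTER_CUBIC)])[:,:,::-1])
```

```text
(no output)
```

View pics/m2.png

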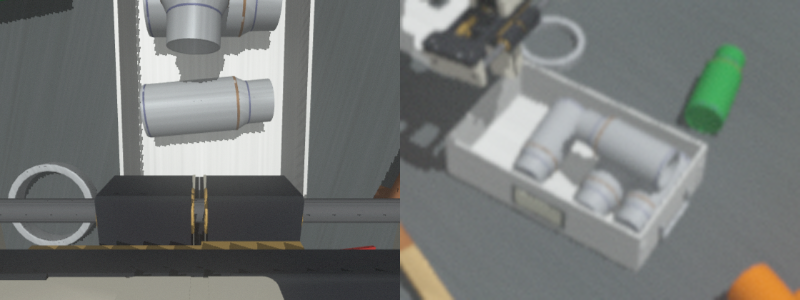

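The combined view shows the closed fingers in the free -y part of the box, with tip_d ahead of them at wrist pixel (200,105) and nothing in between. I'll lower the tool and push along the box's +y.

carry_out(increments=[0, 0, -30, 0, 0, 0, 0, 0, -20, 0, 0, 0, -2.1, 7.7, 0, 0, 0, 0, -1.6, 5.8, 0, 0, 0, 0, -1.3, 4.8, 0, 0, 0, 0, -1.3, 4.8, 0, 0, 0, 0, -1.3, 4.8, 0, 0, 0, 0, -1.3, 4.8, 0, 0, 0, 0, -1.3, 4.8, 0, 0, 0, 0, -1.3, 4.8, 0, 0, 0, 0, -1.3, 4.8, 0, 0, 0, 0, 0, 0, 0, 0, 0, 0])

```text
clock: 6.05
position: [0.5298, 0.142, 0.0264]
ee_rot: [-1.845, -2.389, -0.136]
force: [0.6, -1.2, -0.5]
width: 0.005
gripper_force: 0.0
```

carry_out(increments=[-0.8, 2.9, 0, 0, 0, 0, -0.8, 2.9, 0, 0, 0, 0, 0, 0, 0, 0, 0, 0])

```text
clock: 6.42
position: [0.5283, 0.1475, 0.0264]
ee_rot: [-1.845, -2.389, -0.136]
force: [-0.1, -0.5, 0.0]
width: 0.003
gripper_force: 0.0
```

Run:
```python
from h import *
print(readout.observe()['position'])
C=cam("wrist");im=vision.get_image("wrist");np.savez("w3.npz",T=C[0],k=C[1:])
s=vision.get_image("scene")
cv2.imwrite("pics/m3.png",np.hstack([cv2.resize(im,(400,300)),cv2.resize(s[190:310,230:390],(400,300),interpolation=cv2.INTER_CUBIC)])[:,:,::-1])
```

```text
[0.52831947 0.14751538 0.0264129 ]
```

View pics/m3.png

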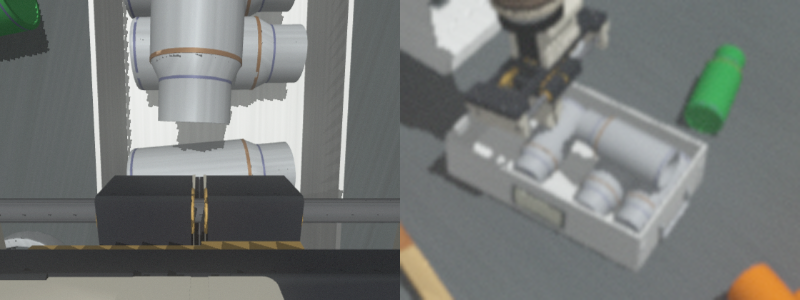

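Run:
```python
from h import *
np.set_printoptions(precision=1,suppress=True)
z=np.load("w3.npz");C=(z['T'],*z['k'])
def bx(p): d=p[...,:2]-[.5323,.1885]; return np.stack([d@[.9646,.264],d@[-.264,.9646]],-1)*1000
k=lambda L:np.array(L)*1.4
print(bx(back(C,k([(140,152),(230,140),(290,145)]),.028)), "b low",bx(back(C,k([(150,88),(290,82)]),.028)),"c neck",bx(back(C,k([(160,122),(230,122)]),.078)),"rim",bx(back(C,k([(95,100),(348,100)]),.064)))
s=readout.observe()['position'];print(s,bx(s))
```

```text
[[-60.6 -20.6]
 [  7.9 -12.2]
 [ 53.5 -16.6]] b low [[-51.5  27.1]
 [ 52.3  30.2]] c neck [[-37.2   1.6]
 [  2.    1.1]] rim [[-78.5  15.4]
 [ 75.3  13.6]]
[0.5 0.1 0. ] [-14.7 -38.9]
```

Run:
```python
from h import *
np.set_printoptions(precision=1,suppress=True)
z=np.load("w3.npz");C=(z['T'],*z['k']);S=cam("scene")
s=readout.observe();p=s['position'];R=cv2.Rodrigues(s['ee_rot'])[0]
print(proj(S,p),(proj(S,p)-[230,190])*2.5, proj(C,p)/1.4,(C[0][:3,3]-p)@R*1000, R, s['force'])
im=vision.get_image("scene")
cv2.imwrite("pics/s4.png",cv2.resize(im[170:320,200:380],(720,600),interpolation=cv2.INTER_CUBIC)[:,:,::-1])
```

```text
[290.6 244.8] [151.4 137. ] [200.6 174.5] [  68.1   -1.5 -188.7] [[-0.2  1.  -0. ]
 [ 1.   0.3  0.1]
 [ 0.1 -0.  -1. ]] [-0.9  0.3  0.3]
```

View pics/s4.png

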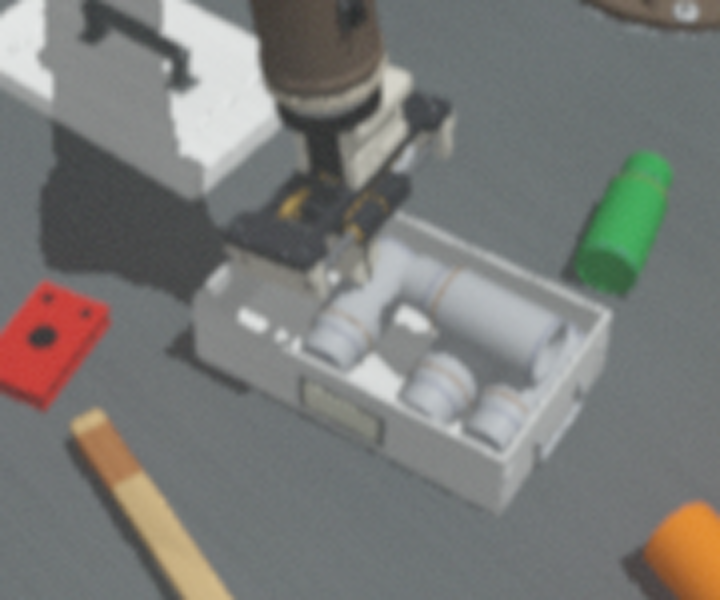

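Run:
```python
from h import *
np.set_printoptions(precision=0,suppress=True)
z=np.load("w3.npz");C=(z['T'],*z['k']);S=cam("scene")
w=lambda x,y,zz:np.array([.5323+(.9646*x-.264*y)/1e3,.1885+(.264*x+.9646*y)/1e3,zz/1e3])
for y in (-40,-30,-20,-10): print(y,[(proj(S,w(x,y,h))-[200,170])*4 for x,h in((54,28),(0,53),(-60,53))], [proj(C,w(x,y,h))/1.4 for x,h in((54,28),(0,53),(-60,53))])
for y in (0,130,-130): print([(proj(S,w(x,y,64))-[200,170])*4 for x in(-78,78)])
print([(proj(S,w(-12,y,h))-[200,170])*4 for y,h in((0,98),(116,103))])
```

```text
-40 [array([311., 357.]), array([351., 288.]), array([393., 237.])] [array([290., 175.]), array([223., 184.]), array([134., 185.])]
-30 [array([322., 363.]), array([362., 293.]), array([405., 242.])] [array([290., 163.]), array([223., 169.]), array([133., 170.])]
-20 [array([334., 369.]), array([374., 299.]), array([416., 248.])] [array([291., 149.]), array([223., 154.]), array([132., 155.])]
-10 [array([345., 375.]), array([385., 305.]), array([427., 253.])] [array([291., 136.]), array([223., 139.]), array([132., 140.])]
[array([452., 234.]), array([339., 372.])]
[array([608., 306.]), array([502., 455.])]
[array([307., 167.]), array([189., 295.])]
[array([407., 259.]), array([552., 322.])]
```

Run:
```python
from h import *
R=lambda a,s:cv2.resize(a,s,interpolation=cv2.INTER_CUBIC)
w=vision.get_image("wrist");s=vision.get_image("scene");d=vision.get_image("side")
S=cam("side");p=readout.observe()['position'];u=proj(S,p).astype(int);print(u)
v=proj(cam("scene"),p).astype(int);print(v)
x,y=u;a,b=v
top=np.hstack([R(d[y-38:y+37,x-50:x+50],(400,300)),R(s[b-38:b+37,a-50:a+50],(400,300))])
cv2.imwrite("pics/m5.png",np.vstack([top,R(w[150:360,:],(800,300))])[:,:,::-1])
```

```text
[257 194]
[290 244]
```

View pics/m5.png

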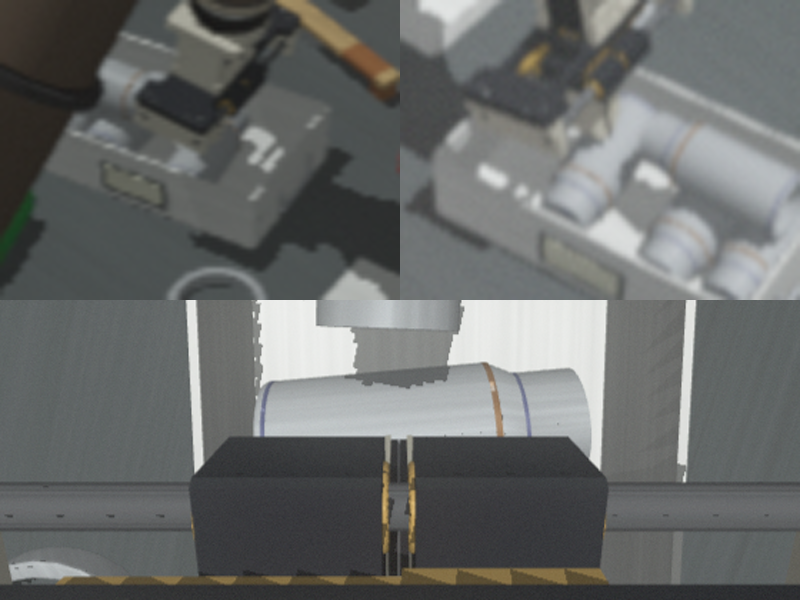

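The picture shows tip_d unmoved at about (620,150) in the scene part, with no contact force, so the fingertip may have passed above or short of it. I'll probe gently downward to find out.

carry_out(increments=[0, 0, -1.5, 0, 0, 0, 0, 0, -1.5, 0, 0, 0, 0, 0, -1.5, 0, 0, 0, 0, 0, 0, 0, 0, 0])

```text
clock: 7.22
position: [0.5284, 0.1473, 0.0219]
ee_rot: [-1.846, -2.389, -0.135]
force: [-0.6, 0.4, 0.7]
width: 0.003
gripper_force: 0.6
```

carry_out(increments=[-0.8, 2.9, 0, 0, 0, 0, 0, 0, 0, 0, 0, 0, 0, 0, 0, 0, 0, 0])

```text
clock: 7.6
position: [0.5274, 0.1501, 0.022]
ee_rot: [-1.846, -2.389, -0.135]
force: [-1.9, -0.7, 5.4]
width: 0.005
gripper_force: 2.7
```

Run:
```python
from h import *
np.set_printoptions(precision=3,suppress=True)
s=readout.observe();print(s['position'],s['force'],s['ft_torque'],s['clock'])
a=cv2.imread("pics/s4.png");im=cv2.resize(vision.get_image("scene")[170:320,200:380],(720,600),interpolation=cv2.INTER_CUBIC)[:,:,::-1]
d=np.abs(a.astype(int)-im).sum(2)
# motion of tip_d neck region and tip_b region by phase correlation
for n,(y0,y1,x0,x1) in {"d":(300,380,295,380),"b":(345,425,395,480),"c":(260,360,430,560)}.items():
    g=lambda q:cv2.cvtColor(np.ascontiguousarray(q[y0:y1,x0:x1]).astype(np.uint8),cv2.COLOR_BGR2GRAY).astype(np.float32)
    print(n,d[y0:y1,x0:x1].mean(),cv2.phaseCorrelate(g(a),g(im)))
```

```text
[0.527 0.15  0.022] [-1.888 -0.738  5.385] [-0.256  0.44   0.042] 7.6
d 13.413088235294119 ((0.27649801089948767, 0.4613446644226258), 0.5365289640426636)
b 2.5983823529411763 ((0.06278505014019942, 0.0212239128470344), 0.8500967571470472)
c 2.701076923076923 ((0.5205295412607001, -0.028669606437674133), 0.7770831231011285)
```

carry_out(increments=[2.6, -9.6, 3, 0, 0, 0, 4, -14.5, 0, 0, 0, 0, 4, -14.5, 0, 0, 0, 0, 4, -14.5, 0, 0, 0, 0, 0, 0, 0, -0.07, -0.019, 0, 0, 0, 0, -0.07, -0.019, 0, 0, 0, 0, 0, 0, 0, 0, 0, 0, 0, 0, 0])

```text
clock: 8.65
position: [0.5423, 0.0961, 0.0247]
ee_rot: [-1.919, -2.481, -0.003]
force: [-0.1, -0.4, -0.3]
width: 0.002
gripper_force: 0.0
```

Run:
```python
from h import *
R=lambda a,s:cv2.resize(a,s,interpolation=cv2.INTER_CUBIC)
st=readout.observe();p=st['position'];M=cv2.Rodrigues(st['ee_rot'])[0];print(p,st['force'],M[:,2])
ims=[]
for n in("wrist","scene","side"):
    C=cam(n);im=vision.get_image(n).copy();u=proj(C,p)
    if n=="wrist":
        x0,y0,w,h=140,150,280,210;sz=(800,300) if 0 else (400,300)
    else: x0,y0=(u-[50,45]).astype(int);w,h=100,75
    o=R(im[y0:y0+h,x0:x0+w],(400,300))
    for k in (0,-.03,-.066):
        v=(proj(C,p+M@[0,0,k])-[x0,y0])*400/w;cv2.circle(o,tuple(int(t) for t in v),3,(255,0,0) if k==0 else (0,255,0),1)
    ims.append(o)
sc=vision.get_image("scene")
ims.append(R(sc[190:310,230:390],(400,300)))
cv2.imwrite("pics/m6.png",np.vstack([np.hstack(ims[:2]),np.hstack(ims[2:])])[:,:,::-1])
```

```text
[0.54233346 0.09608636 0.02466859] [-0.06459    -0.44349903 -0.32160788] [-0.00259556  0.00452574 -0.99998639]
```

View pics/m6.png

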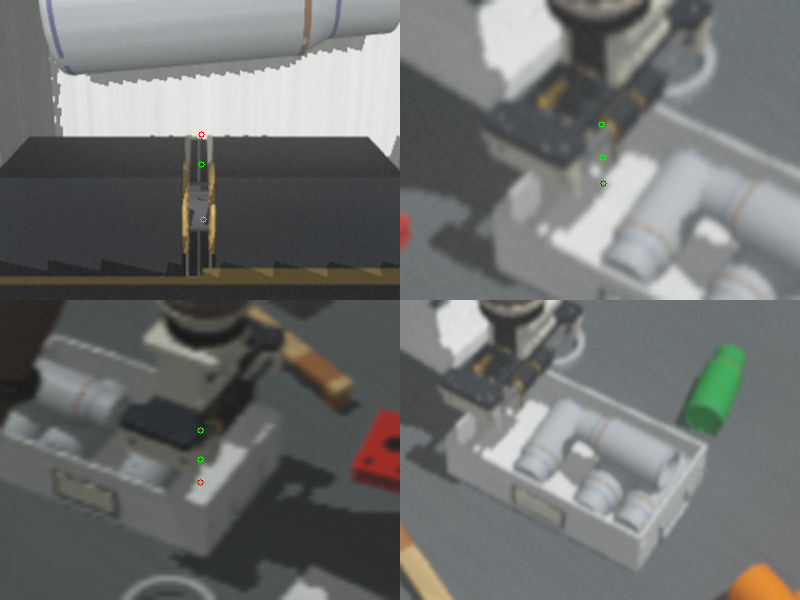

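Run:
```python
from h import *
np.set_printoptions(linewidth=200)
st=readout.observe();p=st['position']
C=cam("scene");u=proj(C,p);print("tcp",u,"tip+30",proj(C,p+[0,0,.03]))
im=np.mean([vision.get_image("scene") for _ in range(4)],0)
a=cv2.imread("pics/scene0.png")[:,:,::-1].astype(float)
x,y=u.astype(int)
print("now");print(im.mean(2)[y-14:y+10,x-10:x+10].astype(int))
print("before");print(a.mean(2)[y-14:y+10,x-10:x+10].astype(int))
```

```text
tcp [275.82344769 237.96056348] tip+30 [275.69768594 231.34880802]
now
[[ 83  90  91  85  78  77  76  76  73  76  97 110 117 107  84  72  70  77  97 118]
 [ 80  82  84  80  79  77  88  98  92  89 108 119 119 110  87  73  75  93 115 129]
 [ 80  80  79  79  79  82 103 116 112 109 118 118 108  99  85  78  92 113 129 133]
 [ 80  80  80  80  79  85 102 118 121 121 121 116 103  90  83  88 109 127 134 136]
 [ 82  81  79  80  80  83  96 118 123 122 118 116 109  93  94 107 122 133 136 136]
 [ 84  88  84  80  80  79  94 118 122 120 120 120 116 103 112 121 128 136 137 139]
 [ 87  91  85  80  76  80  95 116 120 121 124 124 120 110 120 126 135 147 150 145]
 [ 80  84  81  78  80  87 101 114 121 125 125 124 120 114 124 139 156 179 180 164]
 [ 76  77  77  82  97 105 112 118 123 127 126 124 121 115 138 170 190 206 207 193]
 [ 72  75  79 101 123 122 119 124 131 132 129 124 122 124 160 198 212 217 217 213]
 [ 77  81  99 125 142 131 126 135 152 155 136 127 130 152 188 212 218 219 219 218]
 [100 105 125 145 149 135 131 150 179 181 150 135 155 187 210 218 219 219 219 218]
 [116 121 140 151 151 138 135 151
[... 2263 characters left out ...]
15 214 215 215 215 214 215 214 211]
 [163 178 198 212 217 217 217 216 217 217 215 213 215 215 214 215 214 214 212 200]
 [177 198 213 219 219 218 218 217 216 217 217 215 216 214 214 214 213 214 207 185]
 [196 213 218 219 219 219 218 217 217 218 217 216 216 215 216 214 214 210 195 170]
 [208 215 218 219 220 219 218 219 218 218 216 218 216 216 216 215 212 201 176 159]
 [215 217 216 217 217 218 219 220 220 219 219 216 217 216 217 215 207 185 162 158]
 [216 217 217 217 216 217 217 218 218 219 219 218 217 216 215 210 194 169 159 164]
 [218 217 218 217 217 216 215 216 217 217 219 219 218 217 211 197 169 157 160 169]
 [218 217 218 217 218 216 216 216 217 217 217 218 218 215 202 175 152 153 160 171]]
```

The fingertip really does end about 30 mm above the reported TCP. The wrist picture geometry, the scene pixels and the contact on top of tip_d all agree. I'll confirm by gently probing the box floor at y' ≈ -92, where it is free.

carry_out(increments=[0, 0, -13, 0, 0, 0, 0, 0, -13, 0, 0, 0, 0, 0, -10, 0, 0, 0, 0, 0, -4, 0, 0, 0, 0, 0, -2, 0, 0, 0, 0, 0, 0, 0, 0, 0, 0, 0, 0, 0, 0, 0])

```text
clock: 9.93
position: [0.5425, 0.0971, -0.0168]
ee_rot: [-1.919, -2.483, -0.004]
force: [0.6, -0.1, -0.8]
width: 0.007
gripper_force: 0.0
```

carry_out(increments=[0, 0, -1.5, 0, 0, 0, 0, 0, -1.5, 0, 0, 0, 0, 0, 0, 0, 0, 0])

```text
clock: 10.3
position: [0.5421, 0.0969, -0.0203]
ee_rot: [-1.919, -2.482, -0.003]
force: [-0.7, -0.0, -0.5]
width: 0.004
gripper_force: 0.0
```

carry_out(increments=[0, 0, -1.5, 0, 0, 0, 0, 0, -1.5, 0, 0, 0, 0, 0, 0, 0, 0, 0])

```text
clock: 10.68
position: [0.5421, 0.097, -0.0233]
ee_rot: [-1.919, -2.482, -0.003]
force: [0.2, -0.3, 0.8]
width: 0.001
gripper_force: 0.0
```

carry_out(increments=[0, 0, -1.5, 0, 0, 0, 0, 0, -1.5, 0, 0, 0, 0, 0, 0, 0, 0, 0])

```text
clock: 11.05
position: [0.5421, 0.097, -0.0263]
ee_rot: [-1.919, -2.482, -0.003]
force: [-0.0, -0.4, -0.6]
width: 0.006
gripper_force: 0.0
```

carry_out(increments=[0, 0, -1.5, 0, 0, 0, 0, 0, 0, 0, 0, 0])

```text
clock: 11.3
position: [0.5421, 0.0969, -0.0278]
ee_rot: [-1.919, -2.482, -0.003]
force: [-0.3, -1.0, 0.0]
width: 0.002
gripper_force: 0.0
```

No floor contact down to -28 mm, so the true tip is about 31 mm above the reported TCP. I'll use that offset from here. Now I'll raise, tilt and push tip_d.

carry_out(increments=[0, 0, 12, 0.073, 0.02, 0, 0, 0, 11, 0.073, 0.02, 0, -1.8, 6.8, 0, 0, 0, 0, -1.3, 4.8, 0, 0, 0, 0, -0.8, 2.9, 0, 0, 0, 0, -0.8, 2.9, 0, 0, 0, 0, -0.8, 2.9, 0, 0, 0, 0, -0.8, 2.9, 0, 0, 0, 0, -0.8, 2.9, 0, 0, 0, 0, -0.8, 2.9, 0, 0, 0, 0, -0.8, 2.9, 0, 0, 0, 0, -0.8, 2.9, 0, 0, 0, 0, -0.8, 2.9, 0, 0, 0, 0, -0.8, 2.9, 0, 0, 0, 0, -0.8, 2.9, 0, 0, 0, 0, 0, 0, 0, 0, 0, 0])

```text
clock: 13.3
position: [0.5302, 0.1409, -0.0046]
ee_rot: [-1.842, -2.385, -0.141]
force: [-0.6, 0.1, -0.3]
width: 0.006
gripper_force: 0.0
```

Run:
```python
from h import *
s=readout.observe();p=s['position'];d=p[:2]-[.5323,.1885];print(p,s['force'],"y'",d@[-.264,.9646])
C=cam("wrist");im=vision.get_image("wrist");cv2.imwrite("pics/w7.png",im[:,:,::-1])
def bx(p): d=p[...,:2]-[.5323,.1885]; return np.stack([d@[.9646,.264],d@[-.264,.9646]],-1)*1000
g=cv2.cvtColor(im,cv2.COLOR_RGB2GRAY)
for c in (200,215,360,375): print(c,g[0:245:6,c].tolist())
print([ (r,np.round(bx(back(C,(215.,float(r)),.028)),0)) for r in(60,100,140,180,220)])
```

```text
[ 0.53018041  0.1408699  -0.00461858] [-0.55082212  0.06499446 -0.34290203] y' -0.04538441949491268
200 [157, 159, 105, 140, 154, 145, 145, 138, 129, 119, 146, 145, 139, 127, 118, 107, 104, 138, 142, 143, 147, 146, 147, 162, 182, 188, 191, 198, 197, 202, 207, 204, 196, 188, 183, 179, 173, 159, 159, 143, 127]
215 [174, 116, 157, 157, 168, 164, 163, 160, 152, 149, 104, 153, 153, 152, 154, 156, 157, 156, 160, 162, 161, 161, 162, 166, 102, 188, 192, 198, 197, 204, 207, 202, 195, 188, 181, 176, 168, 158, 156, 139, 119]
360 [193, 197, 198, 193, 193, 186, 184, 172, 164, 159, 153, 143, 133, 127, 115, 101, 94, 139, 135, 138, 138, 137, 171, 183, 178, 157, 139, 175, 150, 145, 136, 128, 121, 116, 113, 110, 104, 98, 89, 134, 231]
375 [192, 195, 195, 192, 190, 189, 184, 168, 161, 164, 140, 132, 136, 89, 91, 98, 137, 136, 141, 137, 160, 236, 158, 165, 184, 191, 188, 189, 193, 193, 188, 181, 174, 169, 162, 150, 135, 129, 136, 230, 231]
[(60, array([-43.,  43.])), (100, array([-43.,  26.])), (140, array([-44.,   8.])), (180, array([-44.,  -9.])), (220, array([-45., -28.]))]
```

tip_d is moving with the finger. Its +y edge is at y' ≈ 9 and tip_b's edge is at 26. I'll push another 14 mm.

carry_out(increments=[-0.8, 2.9, 0, 0, 0, 0, -0.8, 2.9, 0, 0, 0, 0, -0.8, 2.9, 0, 0, 0, 0, -0.6, 2.4, 0, 0, 0, 0, -0.5, 1.9, 0, 0, 0, 0, 0, 0, 0, 0, 0, 0])

```text
clock: 14.1
position: [0.5269, 0.1534, -0.0046]
ee_rot: [-1.843, -2.385, -0.14]
force: [0.4, 0.0, 0.9]
width: 0.007
gripper_force: 0.3
```

Run:
```python
from h import *
s=readout.observe();p=s['position'];d=p[:2]-[.5323,.1885];print(p,s['force'],"y'",d@[-.264,.9646])
C=cam("wrist");im=vision.get_image("wrist");cv2.imwrite("pics/w8.png",im[:,:,::-1])
def bx(p): d=p[...,:2]-[.5323,.1885]; return np.stack([d@[.9646,.264],d@[-.264,.9646]],-1)*1000
g=cv2.cvtColor(im,cv2.COLOR_RGB2GRAY)
for c in (205,215,360): print(c,g[60:245:5,c].tolist())
print([ (r,np.round(bx(back(C,(215.,float(r)),.028)),0)) for r in(60,100,140,180,220)])
```

```text
[ 0.52685185  0.15338932 -0.00464355] [0.40996009 0.03078637 0.85225016] y' -0.03242944714622537
205 [117, 114, 167, 165, 165, 159, 155, 147, 139, 131, 121, 110, 111, 107, 131, 137, 135, 144, 156, 158, 153, 151, 156, 152, 153, 212, 216, 213, 202, 200, 197, 192, 184, 176, 169, 161, 140]
215 [124, 183, 181, 177, 174, 170, 165, 162, 162, 133, 141, 158, 161, 160, 159, 165, 163, 166, 165, 166, 165, 167, 168, 170, 170, 179, 217, 211, 201, 198, 196, 190, 182, 175, 168, 157, 139]
360 [201, 197, 193, 179, 175, 175, 169, 158, 152, 140, 135, 123, 108, 100, 140, 167, 180, 194, 195, 197, 187, 199, 187, 170, 158, 148, 137, 131, 128, 123, 124, 118, 113, 114, 126, 131, 233]
[(60, array([-43.,  56.])), (100, array([-43.,  39.])), (140, array([-44.,  21.])), (180, array([-44.,   3.])), (220, array([-45., -15.]))]
```

carry_out(increments=[-0.8, 2.9, 0, 0, 0, 0, 0, 0, 0, 0, 0, 0, 2.1, -7.7, 0, 0, 0, 0, 3, -10.6, 0, 0, 0, 0, 3.7, -13.5, 0, 0, 0, 0, 0, 0, 40, -0.073, -0.02, 0, 0, 0, 40, -0.073, -0.02, 0, 0, 0, 40, 0, 0, 0, 0, 0, 10, 0, 0, 0])

```text
clock: 15.28
position: [0.5364, 0.1248, 0.128]
ee_rot: [-1.92, -2.485, -0.008]
force: [0.4, -0.3, -1.1]
width: 0.007
gripper_force: 0.0
```

carry_out(increments=[-8.3, 31.7, 0, 0, 0, 0, -8.3, 31.7, 0, 0, 0, 0, -8.3, 31.7, 0, 0, 0, 0, -7.9, 30.4, 0, 0, 0, 0, 0, 0, 0, 0, 0, 0, 0, 0, 0, 0, 0, 0], grip=0)

```text
clock: 16.02
position: [0.5023, 0.2485, 0.1245]
ee_rot: [-1.92, -2.481, -0.001]
force: [-0.1, 0.2, 0.7]
width: 0.609
gripper_force: 0.0
```

Run:
```python
from h import *
np.set_printoptions(precision=4,suppress=True)
s=readout.observe();p=s['position'];print(p,s['ee_rot'],s['width'])
C=cam("wrist");im=vision.get_image("wrist");cv2.imwrite("pics/w9.png",im[:,:,::-1]);np.savez("w9.npz",T=C[0],k=C[1:])
S=cam("scene");sc=vision.get_image("scene");cv2.imwrite("pics/s9.png",sc[:,:,::-1])
o=im.copy()
for t,c in ((-.074,(255,0,0)),(.042,(255,0,0)),(-.032,(0,255,0))):
  for w in(-.025,.025):
    a=np.radians(103.3);q=np.array([.5005,.256,.078])+t*np.array([np.cos(a),np.sin(a),0])+w*np.array([np.sin(a),-np.cos(a),0]);u=proj(C,q);cv2.circle(o,tuple(int(v) for v in u),3,c,1)
cv2.imwrite("pics/m9.png",np.hstack([cv2.resize(o,(400,300)),cv2.resize(sc[190:310,230:390],(400,300),interpolation=cv2.INTER_CUBIC)])[:,:,::-1])
```

```text
[0.5023 0.2485 0.1245] [-1.9201 -2.4815 -0.0006] 0.6094204582494328
```

View pics/m9.png

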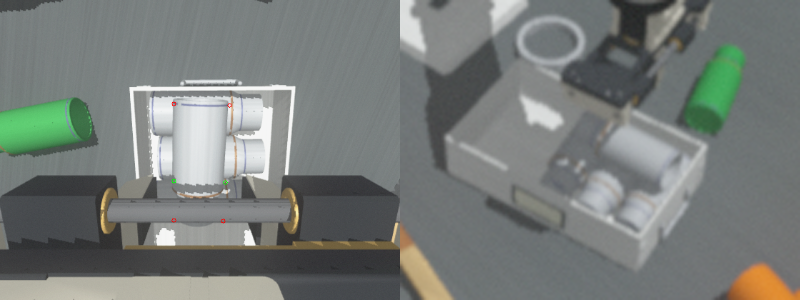

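The markers match tip_c's barrel at wrist (175–228, 100–185), and tip_d now lies beside tip_b. Ten pictures are used, so I'll work by numbers from here. Next I'll descend and grasp tip_c.

carry_out(increments=[0, 0, 0, 0, 0, 0, 0, 0, 0, 0, 0, 0, 0, 0, 0, 0, 0, 0, 0, 0, -30, 0, 0, 0, 0, 0, -30, 0, 0, 0, 0, 0, -20, 0, 0, 0, 0, 0, -12, 0, 0, 0, 0, 0, -5, 0, 0, 0, 0, 0, 0, 0, 0, 0, 0, 0, 0, 0, 0, 0])

```text
clock: 17.38
position: [0.5025, 0.2504, 0.029]
ee_rot: [-1.919, -2.483, -0.005]
force: [1.3, 0.1, 0.7]
width: 1.0
gripper_force: 0.0
```

carry_out(increments=[0, 0, 0, 0, 0, 0, 0, 0, 0, 0, 0, 0, 0, 0, 0, 0, 0, 0, 0, 0, 0, 0, 0, 0, 0, 0, 0, 0, 0, 0, 0, 0, 0, 0, 0, 0], grip=1, newtons=35)

```text
clock: 18.12
position: [0.5019, 0.2501, 0.0283]
ee_rot: [-1.919, -2.483, -0.003]
force: [-0.4, -0.6, 1.0]
width: 0.538
gripper_force: 34.8
```

carry_out(increments=[0, 0, 5, 0, 0, 0, 0, 0, 20, 0, 0, 0, 0, 0, 30, 0, 0, 0, 0, 0, 30, 0, 0, 0, 5, -11.1, 0, 0, 0, -0.1303, 5, -11.1, 0, 0, 0, -0.1303, 5, -11.1, 0, 0, 0, -0.1303, 5, -11.1, 0, 0, 0, -0.1303, 5, -11.1, 0, 0, 0, -0.1303, 5, -11.1, 0, 0, 0, -0.1303, 5, -11.1, 0, 0, 0, -0.1303, 5, -11.1, 0, 0, 0, -0.1303, 5, -11.1, 0, 0, 0, -0.1303, 5, -11.1, 0, 0, 0, -0.1303, 5, -11.1, 0, 0, 0, -0.1303, 5, -10.7, 0, 0, 0, -0.1303, 0, 0, 0, 0, 0, 0, 0, 0, 0, 0, 0, 0])

```text
clock: 20.38
position: [0.5616, 0.118, 0.1133]
ee_rot: [-3.112, -0.416, -0.006]
force: [0.1, -0.4, -3.1]
width: 0.538
gripper_force: 34.8
```

Run:
```python
from h import *
np.set_printoptions(precision=4,suppress=True,linewidth=220)
s=readout.observe();p=s['position'];print(p,s['ee_rot'],s['width'],s['force'],s['joints'])
C=cam("wrist");im=vision.get_image("wrist");cv2.imwrite("pics/w10.png",im[:,:,::-1]);np.savez("w10.npz",T=C[0],k=C[1:])
bx=lambda p:np.stack([(p[...,:2]-[.5323,.1885])@[.9646,.264],(p[...,:2]-[.5323,.1885])@[-.264,.9646]],-1)*1000
w=lambda x,y,z:np.array([.5323+(.9646*x-.264*y)/1e3,.1885+(.264*x+.9646*y)/1e3,z])
print("corners outer pred",proj(C,[w(78,130,.064),w(78,-130,.064),w(-78,-130,.064),w(-78,130,.064)]))
g=cv2.cvtColor(im,cv2.COLOR_RGB2GRAY)
for r in (60,100,140): print(r,g[r,::8].tolist())
for c in (200,280,360): print("col",c,g[0:220:5,c].tolist())
```

```text
[0.5616 0.118  0.1133] [-3.1121 -0.4156 -0.0061] 0.5381461937774036 [ 0.1266 -0.3713 -3.1003] [-0.1109  0.4482 -0.2594  1.7871  0.1389  0.92   -1.7349]
corners outer pred [[-43.5725 115.7372]
 [363.475  115.0585]
 [351.6173 331.7548]
 [  3.069  332.1131]]
60 [120, 119, 120, 124, 120, 117, 119, 120, 118, 121, 119, 117, 120, 118, 119, 118, 119, 119, 119, 118, 120, 116, 115, 119, 119, 119, 117, 119, 119, 119, 120, 122, 121, 120, 119, 117, 122, 123, 119, 120, 122, 123, 122, 121, 118, 119, 121, 120, 116, 116, 118, 120, 115, 117, 117, 120, 124, 123, 120, 121, 121, 115, 117, 120, 122, 119, 121, 122, 122, 121]
100 [123, 122, 119, 121, 126, 123, 126, 126, 125, 126, 128, 130, 131, 131, 132, 131, 129, 128, 131, 132, 129, 135, 132, 131, 133, 135, 130, 133, 135, 131, 132, 133, 134, 132, 133, 131, 130, 130, 129, 127, 128, 123, 124, 123, 124, 119, 118, 119, 124, 118, 122, 119, 118, 122, 122, 123, 120, 121, 121, 123, 120, 121, 120, 119, 106, 121, 117, 121, 122, 117]
140 [126, 126, 126, 130, 159, 158, 161, 161, 246, 246, 246, 246, 246, 246, 247, 246, 246, 246, 246, 234, 247, 247, 247, 247, 247, 247, 
[... 172 characters left out ...]
 70, 70, 73, 70, 68, 68]
col 200 [117, 116, 121, 118, 118, 118, 114, 118, 117, 117, 119, 119, 119, 120, 118, 122, 124, 125, 128, 131, 135, 135, 139, 121, 244, 247, 246, 247, 247, 247, 247, 142, 130, 131, 130, 129, 130, 114, 132, 142, 124, 154, 157, 158]
col 280 [118, 122, 118, 117, 120, 112, 120, 124, 122, 122, 119, 121, 117, 124, 124, 119, 121, 124, 126, 129, 131, 135, 137, 137, 233, 246, 246, 247, 246, 229, 173, 146, 145, 196, 235, 167, 233, 232, 232, 230, 230, 133, 127, 129]
col 360 [118, 118, 120, 121, 123, 119, 118, 120, 118, 122, 115, 119, 119, 120, 123, 121, 119, 118, 124, 118, 119, 122, 124, 122, 193, 244, 245, 208, 159, 147, 131, 114, 103, 96, 84, 77, 77, 77, 77, 75, 75, 73, 74, 75]
```

The box frame is confirmed on this side: the outer edge is at column 364 against 362 predicted. tip_c is over the slot. I'll lower it.

carry_out(increments=[0, -0.5, -25, 0, 0, 0, 0, 0, -25, 0, 0, 0, 0, 0, -25, 0, 0, 0, 0, 0, -20, 0, 0, 0, 0, 0, -15, 0, 0, 0, 0, 0, -10, 0, 0, 0, 0, 0, -5, 0, 0, 0, 0, 0, 0, 0, 0, 0])

```text
clock: 21.42
position: [0.5621, 0.1169, -0.0116]
ee_rot: [-3.113, -0.411, -0.007]
force: [-0.2, -0.6, -3.4]
width: 0.539
gripper_force: 34.8
```

carry_out(increments=[0, 0, -3, 0, 0, 0, 0, 0, -3, 0, 0, 0, 0, 0, -1.5, 0, 0, 0, 0, 0, -1.5, 0, 0, 0, 0, 0, 0, 0, 0, 0])

```text
clock: 22.05
position: [0.5619, 0.1168, -0.0208]
ee_rot: [-3.113, -0.41, -0.006]
force: [-0.2, -0.3, -2.4]
width: 0.541
gripper_force: 34.8
```

carry_out(increments=[0, 0, -1, 0, 0, 0, 0, 0, -0.5, 0, 0, 0, 0, 0, 0, 0, 0, 0])

```text
clock: 22.42
position: [0.5621, 0.1168, -0.0217]
ee_rot: [-3.113, -0.41, -0.007]
force: [-2.4, -0.1, 5.2]
width: 0.539
gripper_force: 34.8
```

carry_out(increments=[0, 0, 0, 0, 0, 0, 0, 0, 0, 0, 0, 0, 0, 0, 0, 0, 0, 0], grip=0.39)

```text
clock: 22.8
position: [0.5621, 0.1168, -0.0222]
ee_rot: [-3.113, -0.41, -0.007]
force: [0.0, 0.5, 0.5]
width: 0.611
gripper_force: 0.0
```

carry_out(increments=[0, 0, 8, 0, 0, 0, 0, 0, 20, 0, 0, 0, 0, 0, 40, 0, 0, 0, 0, 0, 60, 0, 0, 0, 0, 0, 60, 0, 0, 0, -5.3, 19.3, 40, 0, 0, 0, -5.3, 19.3, 0, 0, 0, 0, -5.3, 19.3, 0, 0, 0, 0, -5.3, 19.3, 0, 0, 0, 0, 0, 0, 0, 0, 0, 0, 0, 0, 0, 0, 0, 0])

```text
clock: 24.18
position: [0.541, 0.1932, 0.2057]
ee_rot: [-3.114, -0.41, -0.006]
force: [1.1, 0.4, -0.4]
width: 0.608
gripper_force: 0.0
```

```bash
cat > chk.py <<'E'
from h import *
np.set_printoptions(precision=4,suppress=True,linewidth=220)
w=lambda x,y,z:np.array([.5323+(.9646*x-.264*y)/1e3,.1885+(.264*x+.9646*y)/1e3,z])
bx=lambda p:np.stack([(p[...,:2]-[.5323,.1885])@[.9646,.264],(p[...,:2]-[.5323,.1885])@[-.264,.9646]],-1)*1000
E
python3 - <<'E'
from chk import *
s=readout.observe();print(s['position'],s['ee_rot'],s['width'],s['force'],s['clock'])
C=cam("wrist");im=vision.get_image("wrist");cv2.imwrite("pics/w11.png",im[:,:,::-1]);np.savez("w11.npz",T=C[0],k=C[1:])
g=cv2.cvtColor(im,cv2.COLOR_RGB2GRAY)
# profile across y' at several x' on plane z=.045
ys=np.arange(-145,146,5)
for z,xs in((.064,(76.5,)),(.040,(40,15,-20,-45))):
  for x in xs:
    uv=proj(C,np.array([w(x,y,z) for y in ys])).astype(np.float32)
    v=cv2.remap(g,uv[None,:,0],uv[None,:,1],cv2.INTER_LINEAR)[0];print(x,v.tolist())
print(proj(C,[w(78,130,.064),w(78,-130,.064),w(-78,-130,.064),w(-78,130,.064)]))
E
```

```text
[0.541  0.1932 0.2057] [-3.114  -0.4096 -0.0064] 0.6079671458326338 [ 1.1227  0.3781 -0.352 ] 24.175
76.5 [128, 129, 130, 131, 98, 101, 92, 102, 97, 96, 105, 107, 99, 105, 102, 101, 105, 105, 105, 107, 105, 108, 109, 110, 199, 152, 198, 167, 190, 213, 161, 213, 179, 206, 214, 168, 168, 171, 176, 180, 184, 188, 192, 207, 213, 216, 219, 222, 225, 228, 233, 238, 240, 243, 245, 230, 134, 134, 131]
40 [83, 86, 147, 135, 133, 132, 140, 171, 170, 128, 132, 133, 138, 140, 144, 135, 135, 133, 127, 170, 171, 172, 171, 171, 173, 174, 134, 140, 166, 226, 240, 234, 224, 209, 170, 174, 153, 189, 212, 228, 241, 228, 225, 192, 175, 142, 151, 183, 207, 225, 240, 227, 222, 137, 139, 139, 144, 172, 135]
15 [83, 86, 147, 134, 133, 134, 137, 166, 166, 152, 132, 132, 137, 135, 141, 134, 135, 132, 126, 150, 169, 170, 167, 171, 169, 132, 127, 114, 114, 175, 210, 192, 186, 176, 153, 144, 177, 199, 212, 229, 241, 231, 228, 221, 160, 140, 170, 190, 206, 222, 237, 236, 222, 221, 135, 137, 140, 214, 133]
-20 [133, 132, 149, 165, 183, 180, 189, 246, 246, 246, 174, 203, 217, 224, 232, 232, 226, 220, 176, 224, 246, 246, 246, 170, 164, 159, 191, 209, 216, 228, 239, 232, 224, 216, 170, 143, 175, 199, 209, 229, 236, 236, 229, 222, 154, 136, 165, 189, 206, 221, 234, 238, 225, 225, 130, 137, 136, 222, 131]
-45 [132, 136, 237, 182, 184, 180, 188, 246, 246, 246, 246, 172, 205, 219, 229, 230, 227, 214, 185, 246, 246, 246, 246, 169, 144, 165, 198, 213, 223, 230, 235, 229, 223, 210, 210, 140, 173, 196, 212, 226, 232, 235, 229, 223, 159, 130, 161, 185, 203, 219, 229, 236, 226, 225, 127, 137, 135, 224, 129]
[[133.9031 117.2878]
 [427.1826 115.572 ]
 [412.0464 278.1022]
 [150.4083 279.5215]]
```

All four tips lie on the floor, at y' ≈ -75, 0, 52 and 102. Next I'll refine the box rim pose from this picture using edge profiles.

Run:
```python
from chk import *
z=np.load("w11.npz");C=(z['T'],*z['k']);im=cv2.imread("pics/w11.png");g=cv2.cvtColor(im,cv2.COLOR_BGR2GRAY)
def prof(P): uv=proj(C,np.array(P)).astype(np.float32);return cv2.remap(g,uv[None,:,0],uv[None,:,1],cv2.INTER_LINEAR)[0].tolist()
t=np.arange(-12,9)
print("offset -12..8 mm outward positive")
for y in(-100,-40,40,100): print("+x y",y,prof([w(78+d,y,.064) for d in t]))
for x in(-40,0,40,70): print("+y x",x,prof([w(x,130+d,.064) for d in t]))
for x in(-40,0,40,70): print("-y x",x,prof([w(x,-130-d,.064) for d in t]))
for y in(-100,-40,40,100): print("-x y",y,prof([w(-78-d,y,.064) for d in t]))
```

```text
offset -12..8 mm outward positive
+x y -100 [236, 246, 246, 246, 246, 246, 246, 245, 243, 213, 107, 95, 116, 136, 136, 137, 137, 134, 133, 135, 137]
+x y -40 [247, 247, 247, 247, 247, 247, 247, 247, 246, 243, 172, 107, 118, 142, 142, 139, 138, 140, 139, 140, 137]
+x y 40 [247, 247, 247, 247, 247, 247, 247, 247, 247, 247, 244, 115, 128, 139, 145, 145, 145, 146, 145, 145, 147]
+x y 100 [175, 178, 176, 175, 176, 178, 174, 195, 242, 247, 246, 165, 124, 143, 143, 141, 139, 138, 139, 140, 139]
+y x -40 [132, 137, 137, 135, 135, 137, 135, 134, 136, 153, 215, 246, 245, 208, 133, 133, 133, 133, 133, 134, 133]
+y x 0 [136, 138, 140, 139, 139, 138, 139, 137, 142, 175, 237, 247, 243, 192, 136, 136, 136, 136, 135, 137, 136]
+y x 40 [138, 140, 140, 137, 141, 138, 137, 136, 147, 197, 243, 247, 243, 156, 136, 137, 138, 136, 135, 135, 134]
+y x 70 [138, 142, 139, 139, 139, 138, 136, 136, 150, 213, 245, 247, 230, 142, 137, 137, 135, 134, 133, 134, 132]
-y x -40 [185, 182, 185, 181, 184, 183, 183, 204, 243, 245, 224, 167, 136, 135, 135, 133, 133, 135, 134, 133, 132]
-y x 0 [137, 137, 137, 136, 134, 136, 135, 137, 155, 159, 159, 137, 126, 109, 104, 110, 122, 124, 123, 124, 111]
-y x 40 [134, 132, 135, 135, 132, 130, 130, 134, 153, 161, 162, 118, 90, 86, 86, 84, 84, 83, 84, 83, 82]
-y x 70 [182, 178, 180, 182, 179, 177, 176, 178, 223, 244, 245, 220, 125, 87, 87, 87, 87, 85, 86, 84, 85]
-x y -100 [136, 137, 137, 137, 135, 135, 135, 134, 133, 134, 124, 101, 85, 83, 82, 83, 85, 83, 82, 82, 82]
-x y -40 [144, 145, 145, 144, 144, 144, 141, 143, 143, 143, 124, 97, 86, 87, 87, 86, 85, 84, 85, 84, 85]
-x y 40 [140, 139, 138, 139, 140, 138, 136, 137, 138, 131, 107, 84, 83, 82, 84, 85, 82, 85, 86, 82, 81]
-x y 100 [134, 133, 132, 133, 133, 131, 132, 132, 133, 118, 94, 79, 77, 78, 81, 79, 80, 80, 80, 81, 80]
```

carry_out(increments=[-3.5, -30.6, 3.1, 0, 0, 0.107, -3.5, -30.6, 3.1, 0, 0, 0.107, -3.5, -30.6, 3.1, 0, 0, 0.107, -3.5, -30.6, 3.1, 0, 0, 0.107, -3.5, -30.6, 3.1, 0, 0, 0.107, -3.5, -30.6, 3.1, 0, 0, 0.107, -3.5, -30.6, 3.1, 0, 0, 0.107, -3.5, -30.6, 3.1, 0, 0, 0.107, -3.5, -30.6, 3.1, 0, 0, 0.107, -3.5, -30.6, 3.1, 0, 0, 0.107, -3.5, -30.6, 3.1, 0, 0, 0.107, -3.5, -30.6, 3.1, 0, 0, 0.107, -3.5, -30.6, 3.1, 0, 0, 0.107, -3.5, -30.6, 3.1, 0, 0, 0.107, 0, 0, 0, 0, 0, 0, 0, 0, 0, 0, 0, 0], grip=0)

```text
clock: 26.22
position: [0.4915, -0.2343, 0.2491]
ee_rot: [-2.001, -2.416, -0.004]
force: [0.8, 0.0, 0.1]
width: 1.0
gripper_force: 0.0
```

Run:
```python
from chk import *
s=readout.observe();print(s['position'],s['ee_rot'],s['width'],s['joints'],s['clock'])
C=cam("wrist");im=vision.get_image("wrist");cv2.imwrite("pics/w12.png",im[:,:,::-1]);np.savez("w12.npz",T=C[0],k=C[1:])
g=cv2.cvtColor(im,cv2.COLOR_RGB2GRAY)
# dark bar on white lid, above the gripper
lidm=cv2.morphologyEx((g>150).astype(np.uint8),cv2.MORPH_CLOSE,np.ones((45,45)))
m=((g<110)&(lidm>0)).astype(np.uint8);m[240:]=0
n,l,st,ce=cv2.connectedComponentsWithStats(m)
for i in range(1,n):
    if st[i,4]>150:
        r=cv2.minAreaRect(np.argwhere(l==i)[:,::-1].astype(np.float32));print(st[i],ce[i],r, back(C,ce[i],.0565))
print(proj(C,[[.483,-.186,.0625],[.483-.0095,-.186+.057,.0625],[.483+.0095,-.186-.057,.0625]]))
for r in range(40,240,20): print(r,g[r,120:440:8].tolist())
```

```text
[ 0.4915 -0.2343  0.2491] [-2.0009 -2.4162 -0.0037] 1.0002376450702044 [ 0.6375  0.2954 -0.3736  1.6625  0.1097  1.2082  0.4268] 26.225
[ 198    0  158   13 1865] [279.2815   5.4525] ((276.5, 6.0), (12.0, 157.0), 90.0) [ 0.4591 -0.0658  0.0565]
[548 108  12  32 261] [553.6245 120.7931] ((553.5, 123.5), (31.0, 11.0), 90.0) [ 0.7557 -0.118   0.0565]
[[280.2897 137.0408]
 [281.6613  76.9697]
 [279.0213 192.5904]]
40 [90, 94, 95, 92, 96, 99, 94, 98, 101, 101, 226, 229, 237, 236, 233, 235, 236, 233, 235, 235, 236, 234, 235, 237, 232, 237, 236, 234, 232, 234, 109, 101, 101, 99, 94, 91, 93, 92, 94, 93]
60 [94, 92, 91, 96, 94, 96, 95, 98, 96, 102, 202, 230, 236, 233, 232, 233, 236, 232, 234, 232, 234, 234, 232, 234, 231, 235, 234, 231, 230, 190, 106, 104, 102, 100, 98, 95, 90, 94, 95, 83]
80 [91, 90, 93, 92, 95, 93, 95, 98, 102, 102, 119, 230, 236, 231, 231, 232, 234, 230, 232, 229, 230, 228, 228, 229, 228, 232, 232, 231, 228, 118, 105, 101, 102, 99, 93, 91, 93, 92, 89, 92]
100 [88, 93, 93, 90, 93, 93, 96, 95, 101, 103, 108, 230, 231, 229, 230, 231, 232, 228, 173, 122, 117, 215, 229, 226, 22
[... 501 characters left out ...]
, 223, 221, 221, 225, 224, 222, 225, 224, 115, 112, 223, 226, 222, 221, 225, 225, 222, 223, 107, 106, 100, 96, 97, 93, 92, 93, 93, 91, 93]
180 [91, 93, 92, 94, 92, 93, 99, 100, 97, 102, 102, 222, 219, 219, 223, 220, 221, 224, 137, 117, 108, 222, 225, 224, 222, 224, 224, 224, 223, 106, 102, 99, 97, 98, 93, 94, 93, 93, 94, 93]
200 [95, 92, 92, 93, 95, 91, 98, 98, 99, 102, 107, 220, 218, 216, 220, 218, 217, 223, 222, 151, 134, 223, 222, 222, 221, 220, 224, 223, 139, 105, 103, 98, 98, 97, 95, 93, 93, 96, 92, 95]
220 [91, 91, 93, 92, 90, 92, 97, 96, 96, 102, 102, 219, 218, 226, 222, 221, 219, 224, 226, 225, 222, 226, 221, 222, 216, 197, 223, 220, 105, 102, 101, 98, 96, 94, 93, 92, 93, 93, 97, 91]
```

Run:
```python
from chk import *
z=np.load("w12.npz");C=(z['T'],*z['k']);g=cv2.cvtColor(cv2.imread("pics/w12.png"),cv2.COLOR_BGR2GRAY)
pts=[]
for r in range(108,176,4):
    a=g[r,245:310].astype(float)<170;i=np.where(a)[0]+245;pts.append(((i[0]+i[-1])/2,r));print(r,i[0],i[-1],end="; ")
P=back(C,np.array(pts),.0625);d=np.polyfit(P[:,1],P[:,0],1);print("\nbar x=",d,"yaw",np.degrees(np.arctan2(1,d[0])))
print("col 277-281 ends",g[84:212:2,278].tolist())
# lid left/right edges at top plate z .0165
L=[];R=[]
for r in range(60,230,10):
    i=np.where(g[r,170:390]>165)[0]+170;L.append((i[0]-.5,r));R.append((i[-1]+.5,r))
for n,e in(("L",L),("R",R)):
    Q=back(C,np.array(e),.0165 if 1 else 0);f=np.polyfit(Q[:,1],Q[:,0],1);print(n,f,"yaw",np.degrees(np.arctan2(1,f[0])),"x at y=-.186",np.polyval(f,-.186))
print("bar x at -.186",np.polyval(d,-.186))
print("top edge col 230,330",[np.where(g[:60,c]>165)[0][:3].tolist() for c in(230,278,330)])
```

```text
108 268 284; 112 268 284; 116 268 285; 120 268 284; 124 268 283; 128 268 285; 132 267 284; 136 267 283; 140 267 283; 144 267 284; 148 267 283; 152 267 283; 156 267 284; 160 267 283; 164 267 283; 168 267 284; 172 267 283; 
bar x= [-0.1677  0.4469] yaw 99.52201928064378
col 277-281 ends [231, 126, 119, 122, 121, 121, 122, 121, 122, 120, 120, 120, 120, 121, 120, 117, 122, 118, 119, 119, 118, 118, 117, 118, 117, 119, 116, 116, 119, 115, 118, 117, 117, 116, 116, 117, 112, 116, 116, 118, 117, 115, 114, 117, 118, 116, 113, 115, 117, 114, 114, 116, 114, 114, 117, 114, 111, 125, 136, 215, 222, 223, 223, 224]
L [-0.1754  0.3601] yaw 99.94718956225573 x at y=-.186 0.39271054129295735
R [-0.174   0.5292] yaw 99.8707119017985 x at y=-.186 0.5615339455952746
bar x at -.186 0.4780992874556322
top edge col 230,330 [[12, 13, 14], [12, 13, 14], [13, 14, 15]]
```

Run:
```python
from chk import *
z=np.load("w12.npz");C=(z['T'],*z['k'])
a=np.radians(99.8);ex=np.array([np.sin(a),-np.cos(a)]);ey=np.array([np.cos(a),np.sin(a)])
e=back(C,[(276,85),(275.3,199.5)],.0565);print(e,np.linalg.norm(e[0]-e[1]),e.mean(0))
t=back(C,[(230,11.5),(278,11.5),(330,12.5)],.0)[:,:2];c=e.mean(0)[:2];print("lid edge along ey from bar centre",(t-c)@ey,"z=.0165",(back(C,[(278,11.5)],.0165)[:,:2]-c)@ey)
L=back(C,[(205.5,140.),(350.5,140.)],0.)[:,:2];L[0]*=1
g=cv2.cvtColor(cv2.imread("pics/w12.png"),cv2.COLOR_BGR2GRAY);i=np.where(g[140,170:390]>165)[0]+170
L=back(C,[(i[0]-.5,140.),(i[-1]+.5,140.)],0.)[:,:2];print("x edges from bar",(L-c)@ex)
b=back(C,[(267-.5,140.),(283.5,140.)],.0565)[:,:2];print("bar x",(b-c)@ex)
```

```text
[[ 0.4693 -0.1369  0.0565]
 [ 0.4902 -0.2524  0.0565]] 0.1174372282490449 [ 0.4797 -0.1946  0.0565]
lid edge along ey from bar centre [0.1392 0.14   0.14  ] z=.0165 [0.1357]
x edges from bar [-0.0877  0.0853]
bar x [-0.0096  0.0081]
```

carry_out(increments=[-6.2, 20, -20, 0, 0, -0.008, -6.3, 19.9, -20, 0, 0, -0.008, 0, 0, -45, 0, 0, 0, 0, 0, -45, 0, 0, 0, 0, 0, -45, 0, 0, 0, 0, 0, -30, 0, 0, 0, 0, 0, -20, 0, 0, 0, 0, 0, -13, 0, 0, 0, 0, 0, -6, 0, 0, 0, 0, 0, -4, 0, 0, 0, 0, 0, 0, 0, 0, 0, 0, 0, 0, 0, 0, 0])

```text
clock: 27.78
position: [0.4797, -0.1947, 0.0017]
ee_rot: [-2.019, -2.403, -0.004]
force: [-0.5, -0.3, -0.2]
width: 1.002
gripper_force: 0.0
```

carry_out(increments=[0, 0, 0, 0, 0, 0, 0, 0, 0, 0, 0, 0, 0, 0, 0, 0, 0, 0, 0, 0, 0, 0, 0, 0, 0, 0, 0, 0, 0, 0, 0, 0, 0, 0, 0, 0, 0, 0, 0, 0, 0, 0, 0, 0, 0, 0, 0, 0], grip=1, newtons=55)

```text
clock: 28.78
position: [0.4793, -0.1945, 0.0012]
ee_rot: [-2.018, -2.402, -0.003]
force: [-0.8, 0.3, 0.7]
width: 0.178
gripper_force: 0.0
```

carry_out(increments=[0, 0, 0, 0, 0, 0, 0, 0, 0, 0, 0, 0, 0, 0, 0, 0, 0, 0])

```text
clock: 29.15
position: [0.4793, -0.1945, 0.0012]
ee_rot: [-2.018, -2.402, -0.003]
force: [0.6, 0.4, -0.9]
width: 0.167
gripper_force: 55.0
```

carry_out(increments=[0, 0, 5, 0, 0, 0, 0, 0, 20, 0, 0, 0, 0, 0, 35, 0, 0, 0, 0, 0, 35, 0, 0, 0, 3.3, 24, 0, 0, 0, 0.0054, 3.3, 24, 0, 0, 0, 0.0054, 3.3, 24, 0, 0, 0, 0.0054, 3.3, 24, 0, 0, 0, 0.0054, 3.3, 24, 0, 0, 0, 0.0054, 3.3, 24, 0, 0, 0, 0.0054, 3.3, 24, 0, 0, 0, 0.0054, 3.3, 24, 0, 0, 0, 0.0054, 3.3, 24, 0, 0, 0, 0.0054, 3.3, 24, 0, 0, 0, 0.0054, 3.3, 24, 0, 0, 0, 0.0054, 3.3, 24, 0, 0, 0, 0.0054, 3.3, 24, 0, 0, 0, 0.0054, 3.3, 24, 0, 0, 0, 0.0054, 3.3, 24, 0, 0, 0, 0.0054, 3.4, 24, 0, 0, 0, 0.0054])

```text
clock: 31.65
position: [0.5317, 0.1899, 0.096]
ee_rot: [-1.912, -2.487, -0.001]
force: [-0.2, -0.3, -4.7]
width: 0.17
gripper_force: 55.0
```

carry_out(increments=[0, 0, 0, 0, 0, 0, 0, 0, 0, 0, 0, 0, 0, 0, 0, 0, 0, 0])

```text
clock: 32.02
position: [0.5321, 0.1882, 0.0961]
ee_rot: [-1.914, -2.486, -0.002]
force: [0.0, 0.7, -3.8]
width: 0.169
gripper_force: 55.0
```

Run:
```python
from chk import *
s=readout.observe();print(s['position'],s['ee_rot'],s['width'],s['force'],s['ft_torque'])
M=cv2.Rodrigues(s['ee_rot'])[0];print(M[:,2],"toolx",np.degrees(np.arctan2(M[1,0],M[0,0])))
C=cam("wrist");im=vision.get_image("wrist");cv2.imwrite("pics/w13.png",im[:,:,::-1])
g=cv2.cvtColor(im,cv2.COLOR_RGB2GRAY)
# +y box rim visible? lid lower edge corners in view, held height
zl=s['position'][2]-.0012
i=[(r,(np.where(g[r,:]>165)[0][[0,-1]]).tolist()) for r in(100,140,180)];print(i)
print("lid skirt in tool frame", [ ((back(C,[(a-.5,float(r)),(b+.5,float(r))],zl)-s['position'])@M*1000).round(1)[:,1].tolist() for r,(a,b) in i])
print("col",g[0:120:3,278].tolist())
```

```text
[0.5321 0.1882 0.0961] [-1.9144 -2.4861 -0.0015] 0.16856445032499906 [ 0.0382  0.6522 -3.801 ] [ 0.0132 -0.1013  0.0009]
[-0.0024  0.0031 -1.    ] toolx 104.80274943181958
[(100, [100, 457]), (140, [104, 453]), (180, [109, 448])]
lid skirt in tool frame [[-91.5, 89.0], [-91.9, 89.3], [-91.8, 89.2]]
col [234, 234, 234, 234, 234, 234, 234, 234, 234, 233, 234, 234, 234, 232, 233, 233, 230, 229, 229, 229, 223, 231, 231, 230, 230, 230, 232, 230, 229, 231, 229, 229, 228, 230, 229, 229, 226, 227, 226, 228]
```

carry_out(increments=[0.6, 0.8, -10, 0, 0, 0, 0.5, 0.7, -10, 0, 0, 0, 0, 0, -6, 0, 0, 0, 0, 0, -3, 0, 0, 0, 0, 0, -2, 0, 0, 0, 0, 0, -2, 0, 0, 0, 0, 0, -2, 0, 0, 0, 0, 0, 0, 0, 0, 0])

```text
clock: 33.08
position: [0.5332, 0.1909, 0.0612]
ee_rot: [-1.913, -2.487, -0.003]
force: [-1.1, -0.1, -4.7]
width: 0.169
gripper_force: 55.0
```

carry_out(increments=[0, 0, -2, 0, 0, 0, 0, 0, -1.5, 0, 0, 0, 0, 0, 0, 0, 0, 0])

```text
clock: 33.45
position: [0.5332, 0.1909, 0.0576]
ee_rot: [-1.913, -2.487, -0.003]
force: [-0.2, -0.3, -4.7]
width: 0.168
gripper_force: 55.0
```

carry_out(increments=[0, 0, -1.5, 0, 0, 0, 0, 0, -1.5, 0, 0, 0, 0, 0, -1.5, 0, 0, 0, 0, 0, 0, 0, 0, 0])

```text
clock: 33.95
position: [0.5332, 0.1909, 0.0531]
ee_rot: [-1.913, -2.487, -0.003]
force: [1.0, 0.7, -4.6]
width: 0.166
gripper_force: 55.0
```

carry_out(increments=[0, 0, -1, 0, 0, 0, 0, 0, -1, 0, 0, 0, 0, 0, 0, 0, 0, 0])

```text
clock: 34.33
position: [0.5333, 0.191, 0.0513]
ee_rot: [-1.913, -2.487, -0.003]
force: [-0.4, -0.9, -3.2]
width: 0.168
gripper_force: 55.0
```

Contact is just starting at the expected height of 51.2 mm. I'll seat it with a light press.

carry_out(increments=[0, 0, -0.6, 0, 0, 0, 0, 0, -0.6, 0, 0, 0, 0, 0, 0, 0, 0, 0])

```text
clock: 34.7
position: [0.5334, 0.191, 0.0512]
ee_rot: [-1.913, -2.488, -0.003]
force: [-5.2, -3.1, 11.2]
width: 0.168
gripper_force: 55.0
```

carry_out(increments=[0, 0, 0.6, 0, 0, 0, 0, 0, 0, 0, 0, 0])

```text
clock: 34.95
position: [0.5333, 0.191, 0.0512]
ee_rot: [-1.913, -2.487, -0.003]
force: [-4.2, -1.6, 8.2]
width: 0.17
gripper_force: 55.0
```

carry_out(increments=[0, 0, 0, 0, 0, 0, 0, 0, 0, 0, 0, 0, 0, 0, 0, 0, 0, 0, 0, 0, 0, 0, 0, 0, 0, 0, 0, 0, 0, 0], grip=0.4)

```text
clock: 35.58
position: [0.5333, 0.191, 0.0506]
ee_rot: [-1.913, -2.487, -0.003]
force: [-0.2, -0.8, 0.5]
width: 0.592
gripper_force: 0.0
```

carry_out(increments=[0, 0, 10, 0, 0, 0, 0, 0, 30, 0, 0, 0, 0, 0, 50, 0, 0, 0, 0, 0, 50, 0, 0, 0, 0, 0, 50, 0, 0, 0, 0, 0, 30, 0, 0, 0, 0, 0, 0, 0, 0, 0, 0, 0, 0, 0, 0, 0])

```text
clock: 36.58
position: [0.5329, 0.1907, 0.2702]
ee_rot: [-1.913, -2.487, -0.002]
force: [0.3, 0.2, -0.7]
width: 0.597
gripper_force: 0.0
```

Run:
```python
from chk import *
s=readout.observe();print(s['position'],s['force'],s['width'],s['clock']);p=s['position']
C=cam("wrist");im=vision.get_image("wrist");cv2.imwrite("pics/w14.png",im[:,:,::-1])
g=cv2.cvtColor(im,cv2.COLOR_RGB2GRAY)
a=np.radians(104.85);ex=np.array([np.sin(a),-np.cos(a)]);ey=np.array([np.cos(a),np.sin(a)]);c0=np.array([.5322,.1895])
for r in range(60,230,30):
    q=g[r].astype(int);i=np.where(q>165)[0];i=i[(i>150)&(i<420)]
    for zz in(.05,.0665):
        e=back(C,[(i[0]-.5,float(r)),(i[-1]+.5,float(r))],zz)[:,:2]-c0;print(r,zz,i[[0,-1]],(e@ex*1000).round(1),(e@ey*1000).round(1))
print("col 240 top",np.where(g[:,240]>165)[0][:2],[((back(C,[(float(c),np.where(g[:,c]>165)[0][0]-.5)],.05)[0,:2]-c0)@ey*1000).round(1) for c in(230,260,300,330)])
S=cam("scene");sc=np.ascontiguousarray(vision.get_image("scene"))
gs=cv2.cvtColor(sc,cv2.COLOR_RGB2GRAY);m=(gs>150).astype(np.uint8);n,l,st,ce=cv2.connectedComponentsWithStats(m)
for i in range(1,n):
    if st[i,4]>1000 and 230<ce[i][0]<360 and 200<ce[i][1]<300: print(st[i],ce[i],back(S,ce[i],.0665))
```

```text
[0.5329 0.1907 0.2702] [ 0.324   0.1816 -0.6787] 0.5966795715348205 36.575
60 0.05 [198 361] [-86.1  87.3] [128.2 128.3]
60 0.0665 [198 361] [-82.6  83.8] [125.8 125.8]
90 0.05 [200 359] [-85.6  86.9] [98.1 98.2]
90 0.0665 [200 359] [-82.1  83.4] [96.9 96.9]
120 0.05 [201 358] [-86.2  87.6] [66.7 66.8]
120 0.0665 [201 358] [-82.7  84. ] [66.8 66.9]
150 0.05 [203 356] [-85.7  87.1] [34.1 34.2]
150 0.0665 [203 356] [-82.3  83.6] [35.5 35.6]
180 0.05 [204 354] [-86.3  86.7] [0.1 0.2]
180 0.0665 [204 354] [-82.9  83.2] [2.9 2.9]
210 0.05 [206 353] [-85.8  87.4] [-35.3 -35.3]
210 0.0665 [206 353] [-82.4  83.9] [-31.2 -31.1]
col 240 top [49 50] [np.float64(139.4), np.float64(139.5), np.float64(139.5), np.float64(139.5)]
[ 257  197   99   99 3871] [308.1857 252.9827] [0.5352 0.2282 0.0665]
```

The lid measures centred to within about 1 mm, square to the box, and at home height along its visible length. I'm handing in.

```bash
python3 -c "
from cell import arm
print(arm.sign_off())"
```

```text
the job is handed in; nothing more can be done
None
```

The job is handed in at about 37 s: all four tips lie on the box floor, and the lid measures seated on the rim, centred to about 1 mm, square and level; I didn't re-check the other bench items by camera at the end.

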